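# Clear the filing extractor and hold it on boost

### The arm

A 7-joint arm with a two-finger parallel gripper is mounted at the origin on the work surface. World frame = base frame: x ahead of the robot, y to its left, z up, the work surface at z = 0. Lengths are in m, angles in rad, forces in N, time in s.
With the tool pointing down it reaches from about 0.425 to 0.875 m from the base axis. Payload 4.7 kg.
Tool frame: the origin (TCP) lies midway between the tips of the shut fingers; the grasp point (between the pads) lies 19 mm behind it; x points along the fingers, z is the direction in which the jaws open and shut, and the axes are right-handed (so a half turn about x gives the same grasp; the last joint's range is limited). The gripper opens to 87 mm and grips with 3 to 60 N. Pads are 19 mm wide; open, the fingers measure 117 mm over their backs; the gripper's body (75 mm by 190 mm) begins 51 mm behind the grasp point.
Start: joints at [1.197, 0.321, -0.07, 1.45, 0.023, 1.371, -0.057], TCP at [0.246, -0.602, 0.223] pointing down, gripper open.
Joint ranges: [-2.86, 2.86], [-0.3, 2.09], [-1.38, 1.24], [0.06, 2.45], [-1.56, 4.7], [0.09, 2.05], [-2.69, 2.69]. Speed limits (rad/s): [2.57, 2.57, 3.14, 3.14, 3.14, 3.14, 3.14].

### API

Orientations are given as a rotation vector (axis times angle).
In Python, from bench import ctrl gives the robot as it stands.
- The arm moves only by the shell command python3 -m pendant 'ROWS' [OPENING] [FORCE]. ROWS is JSON, a list of rows, each an object with "travel": the shift along the tool's x, y, z in m, a list of three; "twist": the turn about the tool's x in rad. In form: [{"travel": [x, y, z], "twist": twist}, ...]. A call has 1 to 10 rows; each row is the pose to reach, as a shift and turn from the pose measured when the call began, along the tool's axes at that moment; what a row does not reach only later rows make up. A row lasts 1/8 s, in which the tool goes at most 62.5 mm and 10.7 degrees, less where a joint would pass 70% of its speed; a pose out of reach is approached as far as the arm can. A call with a gripper value outside its range is refused whole. OPENING is the opening, from -1 (shut) to 1 (fully open), so that 0 is half open, set as the call begins (- or left out, the last holds). The fingers move at their own pace and stop on an object; FORCE is the grip in N (left out, the last holds). Time passes only in rows, so rows that repeat a pose let the fingers close. It gives the time, the measured TCP pose, the force and the opening at its end, in the units of the state.
- ctrl.get_state(): the state, without advancing time (a new reading comes with each control period).
- ctrl.get_image(name): name is "side" or "top" or "wrist"; returns the picture (384x512x3 uint8, red, green, blue); there is no depth.
- ctrl.camera_model(name): a dict with "K" (3x3 intrinsics, pixels), "rvec" (rotation vector, rad) and "tvec" (3), from world to camera coordinates, as OpenCV has them; the wrist camera has in their place "T_tool_cam" (4x4, takes a point from camera to tool coordinates, whose origin is the TCP and whose axes are the tool frame's). Camera axes: x right, y down, z forward; pixel columns grow to the right and rows downward; lengths in m; the calibration is good to about 2 mm. The wrist camera is an equidistant fisheye: a pixel r from the principal point sees the ray r / f radians off the axis. A picture is of the moment at which its call begins: read the wrist's pose just before it. camera_model takes no time and is no camera call.
- ctrl.close_job(): hands the job in, once; it reports no verdict.
The state is a dict: "time": time; "joint_positions": joint angles; "qd": joint speeds; "joint_torque": joint torques, N m; "position": TCP position; "tool_rot": TCP orientation; "ft_force": force on the tool from outside, world axes, zero at the start; "torque": the same for the moment, N m; "grip_width": opening from 0.0 (shut) to 1.0 (fully open).
Only numpy, scipy, OpenCV 4.12 (cv2) and the standard library are available. Lean on these libraries where they do the work, as an engineer would, in place of code of your own. Each camera call takes 0.05 s, during which the arm holds its last target.

### The job

With the scraper block, sweep all four metal offcuts off the extractor's work plate into its chip trap, without touching them with the fingers, and then set the scraper down back on the bench and let it go. Then turn the extractor's dial clockwise past its two speed clicks to the third, sprung boost position and finish while still holding it there: it springs back if released. Leave everything else where it is.

Things in the scene. Friction and masses are not known exactly. Their poses are not given: they have to be found in the camera images.
- extractor: bench extractor for filing work, fixed to the bench: a low grey metal unit, 390 mm long in y. Origin on the bench under the middle of its working part (x -100 to 100 mm, front to -x). From its right (-y) to its left: control deck (y -195 to -85, top z = 75) with the dial, work plate, sunk chip trap. Behind (x 100 to 200) the fan housing, top at z = 115 mm
- plate (a point): middle of the smooth steel work plate's top surface, 75 mm above the bench: 200 mm long (y -100 to 100 from here), 176 mm wide (x). Axes as the extractor's. Level with the control deck at its right; at its left it just ends, without a lip, at the trap. Rims 10 mm high run along both long sides (x = -88 and 88 mm), also beside the trap
- trap (a point): middle of the chip trap's floor, 39 mm below the plate's surface; the trap is open above, 65 mm in y (from the plate's end to its outer wall, which rises 10 mm above plate level) and 176 mm in x. Axes as the extractor's
- scraper: scraper block: beech, 28 mm thick (x), 112 mm long (y), 54 mm high in all, on a steel sole 32 x 116 x 6 mm; 0.18 to 0.33 kg. Origin in the middle of the sole's underside, z up. Stands on its sole on the open bench left or right of the extractor. Grip it across the 28 mm, fingertips 18 mm or more above the sole to stay clear of the offcuts
- offcut1: offcut of cast-metal sprue on the plate, about 24 x 15 x 9 mm bar, 11 g; origin in the middle of its underside
- offcut2: offcut of cast-metal sprue on the plate, about 18 x 18 x 11 mm square, 11 g; origin in the middle of its underside
- offcut3: offcut of cast-metal sprue on the plate, about 25 x 21 x 9 mm round stub with a tail, 11 g; origin in the middle of its underside
- offcut4: offcut of cast-metal sprue on the plate, about 22 x 21 x 9 mm L, 11 g; origin in the middle of its underside
- dial (a joint): dial angle in rad: 0 is off, as at the start; grows as it turns clockwise seen from above. Clicks at 0.42 and 0.84 (fan speeds; it stays there by itself); third position (boost) at 1.26, hard stop at 1.30. About 0.09 N m to leave a click; from 0.9 on a return spring drives it back to 0.84 when released: about 0.2 N m at 0.9 to 1.0, 0.15 just before 1.26, 0.2 at 1.26 and 0.3 N m up to the stop
- dial_grip (a point): on the dial's axis, 33 mm above the control deck, at the height to grip; turns with the dial. The dial: a round skirt 52 mm across, its top 22 mm below this point, and on it an upright grip bar 52 mm long (x axis; pointer line at the +x end), 14 mm thick (y axis), from 22 mm below to 8 mm above this point. Off, the bar points 0.63 rad left of the extractor's +x
- hull: bystander, leave alone: grey plastic model hull, 160 x 80 x 62 mm, with buff masking patches; origin in the middle of its underside
- cab: bystander, leave alone: small grey open model cab, 46 x 40 x 45 mm, on the extractor's rear housing; origin in the middle of its underside
- tape_a: bystander, leave alone: roll of thin masking tape lying flat, 110 mm across, 7 mm thick; origin in the middle of its underside
- tape_b: bystander, leave alone: a second such roll of tape lying flat, 110 mm across, 7 mm thick; origin in the middle of its underside
- pin_vice: bystander, leave alone: slim metal pin vice lying on the bench, 115 x 13 x 13 mm; origin in the middle of its underside
- cup: bystander, leave alone: small dark plastic cup, 66 mm across, 60 mm tall; origin in the middle of its underside
- jar: bystander, leave alone: small paint jar, 34 mm across, 45 mm tall, standing on the extractor's control deck behind the dial (+x of it, at least 75 mm off centre to centre); origin in the middle of its underside
- sanding_stick: bystander, leave alone: flat sanding stick lying on the bench, 150 x 18 x 7 mm; origin in the middle of its underside
There are look-alikes about, which are no part of the job. Leave any turquoise look-alike of the scraper alone.

How it is judged:
By the outcome, as a careful person would: the job done as asked, in the order asked, and still so for the second after the job is handed in, while the arm keeps its last pose, push and grip.
It also fails if it takes over 72 s, if anything falls off the work surface, if the arm or the gripper's body presses on something with over 40 N, if the wrist force passes 120 N, or if a joint passes its speed limit or range.

## Working session

There is one attempt and no reset: what is moved stays moved. The work goes in short steps, Python scripts to look and compute and a shell command to move; the robot and the scene stay as the last step left them, time stands still between calls to the robot, and variables do not carry over. Pictures are saved under pics/ and viewed, and the job is handed in when it is done.

```bash
mkdir -p pics; ls; cat > h.py <<'E'
import numpy as np, cv2
from bench import ctrl
from scipy.spatial.transform import Rotation as R
def save(name,fn):
    im=ctrl.get_image(name); cv2.imwrite('pics/'+fn,im[:,:,::-1]); return im
def crop(src,fn,x0,y0,x1,y1,s):
    im=cv2.imread('pics/'+src)[y0:y1,x0:x1]
    cv2.imwrite('pics/'+fn,cv2.resize(im,None,fx=s,fy=s,interpolation=cv2.INTER_CUBIC))
def px2w(name,u,v,z):
    m=ctrl.camera_model(name);K=np.array(m['K']);Rm=R.from_rotvec(np.array(m['rvec']).ravel()).as_matrix();t=np.array(m['tvec']).ravel()
    d=Rm.T@np.linalg.inv(K)@np.array([u,v,1.]);c=-Rm.T@t
    return c+d*(z-c[2])/d[2]
def w2px(name,p):
    m=ctrl.camera_model(name);K=np.array(m['K']);Rm=R.from_rotvec(np.array(m['rvec']).ravel()).as_matrix();t=np.array(m['tvec']).ravel()
    q=K@(Rm@np.array(p)+t);return q[:2]/q[2]
def tool():
    s=ctrl.get_state();return np.array(s['position']),R.from_rotvec(s['tool_rot']).as_matrix()
E
python3 - <<'E'
from h import *
save('top','top0.png');save('side','side0.png')
s=ctrl.get_state()
for k,v in s.items(): print(k,np.round(v,3))
print(tool()[1].round(3))
for n in('top','side'): 
    m=ctrl.camera_model(n);print(n,m)
E
```

```text
pics
time 0.1
joint_positions [ 1.197  0.322 -0.07   1.452  0.023  1.371 -0.057]
qd [ 0.002 -0.001  0.    -0.003  0.     0.    -0.   ]
joint_torque [-1.0000e-03 -4.9257e+01 -4.0600e-01 -3.1340e+01 -6.4000e-02  3.9000e-02
  0.0000e+00]
position [ 0.246 -0.601  0.222]
tool_rot [ 0.92   1.37  -0.918]
ft_force [ 0.734  0.492 -0.093]
torque [-0.078 -0.047 -0.005]
grip_width 1.004
[[-0.001  0.926  0.378]
 [ 0.002  0.378 -0.926]
 [-1.    -0.    -0.002]]
top {'K': array([[448.8895211 ,   0.        , 262.66432129],
       [  0.        , 448.8895211 , 192.96750238],
       [  0.        ,   0.        ,   1.        ]]), 'rvec': array([ 2.15543642, -2.19300468,  0.10598881]), 'tvec': array([-0.11191486,  0.46352716,  1.53825479])}
side {'K': array([[418.78230621,   0.        , 257.09583875],
       [  0.        , 418.78230621, 193.48450999],
       [  0.        ,   0.        ,   1.        ]]), 'rvec': array([ 2.0220507 , -0.71537741,  0.42200822]), 'tvec': array([-0.4475474 ,  0.18164814,  1.63587621])}
```

View pics/top0.png

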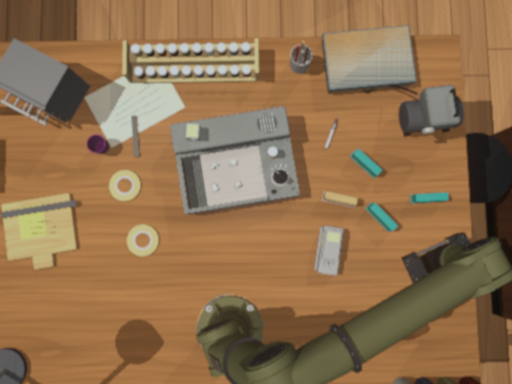

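View pics/side0.png

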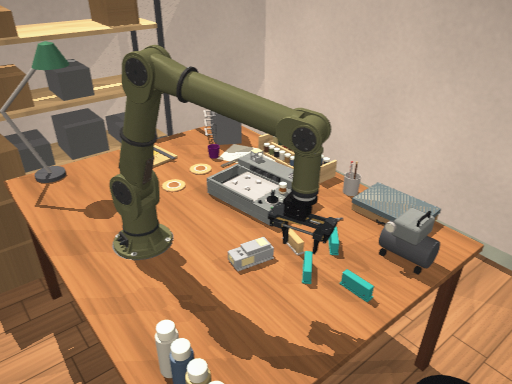

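The top picture shows the extractor around (235,162) px with four offcuts, the dial at (280,177) and the jar at (272,152). Four blocks could be the scraper: a beech one at (341,199), and turquoise ones at (367,163), (383,217) and (431,198). Only the beech one fits the description. I'll enlarge it to confirm.

```bash
python3 - <<'E'
from h import *
crop('top0.png','c1.png',165,100,305,220,5.7)
crop('top0.png','c2.png',300,140,460,240,5)
E
```

```text
(no output)
```

View pics/c1.png

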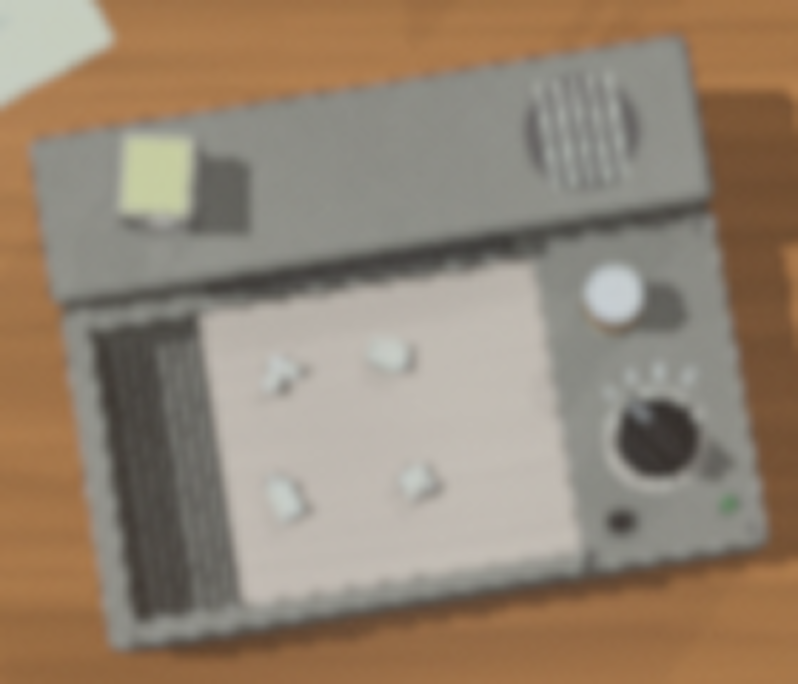

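View pics/c2.png

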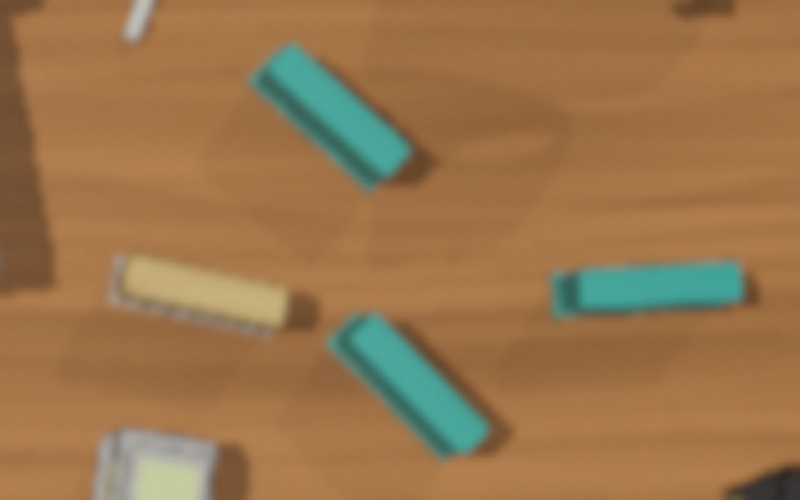

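```bash
cat >> h.py <<'E'
def cw(name,pts,z,x0,y0,s):
    return np.array([px2w(name,(x+.5)/s-.5+x0,(y+.5)/s-.5+y0,z) for x,y in pts])
E
python3 - <<'E'
from h import *
P=cw('top',[(200,318),(540,260),(582,556),(243,605)],.075,165,100,5.7);print('plate',P.round(4),P.mean(0))
for a,b in((0,1),(1,2),(2,3),(3,0)):print(np.linalg.norm(P[a]-P[b]))
H=cw('top',[(32,145),(685,35)],.115,165,100,5.7);d=H[0]-H[1];print('rear edge',H,np.linalg.norm(d),np.arctan2(-d[0],d[1]))
d=P[0]-P[1];print(np.arctan2(-d[0],d[1]));d=P[3]-P[2];print(np.arctan2(-d[0],d[1]));
O=cw('top',[(280,373),(390,355),(287,500),(420,483)],.084,165,100,5.7);print('off',O)
print('dial',cw('top',[(657,437)],.097,165,100,5.7),'jar',cw('top',[(613,293)],.12,165,100,5.7))
S=cw('top',[(128,255),(290,290),(278,331),(120,294)],.054,300,140,5);print('scr',S,S.mean(0))
for a,b in((0,1),(1,2),(2,3),(3,0)):print(np.linalg.norm(S[a]-S[b]))
d=S[0]-S[1]+S[3]-S[2];print(np.arctan2(-d[0],d[1]))
E
```

```text
plate [[ 0.5879  0.0912  0.075 ]
 [ 0.6194 -0.1112  0.075 ]
 [ 0.4422 -0.133   0.075 ]
 [ 0.4168  0.0666  0.075 ]] [ 0.51658407 -0.02160756  0.075     ]
0.20480288231981034
0.17849495831528145
0.20120961508108615
0.1728586148731045
rear edge [[ 0.6841186   0.18289412  0.115     ]
 [ 0.74318476 -0.19820511  0.115     ]] 0.38564936190859517 0.1537654872438471
0.15445229672775249
0.12683437001681128
off [[ 0.55266141  0.04296806  0.084     ]
 [ 0.56227461 -0.02190545  0.084     ]
 [ 0.47738087  0.0393994   0.084     ]
 [ 0.48607044 -0.0386502   0.084     ]]
dial [[ 0.50916893 -0.17765397  0.097     ]] jar [[ 0.59023646 -0.15305888  0.12      ]]
scr [[ 0.46293564 -0.33296502  0.054     ]
 [ 0.43711426 -0.44249292  0.054     ]
 [ 0.40931811 -0.43329456  0.054     ]
 [ 0.43637519 -0.32670777  0.054     ]] [ 0.4364358  -0.38386507  0.054     ]
0.1125304574574186
0.029278585827885825
0.10996740419200751
0.027287558730878254
-0.23996322442397794
```

```bash
cat >> h.py <<'E'
EYAW=0.150; PC=np.array([0.5166,-0.0216,0.075])
ex=np.array([np.cos(EYAW),np.sin(EYAW),0]);ey=np.array([-np.sin(EYAW),np.cos(EYAW),0])
def pl(x,y,z=0): return PC+x*ex+y*ey+np.array([0,0,z])
def topl(p): d=np.array(p)-PC;return np.array([d@ex,d@ey,d[2]])
def go(target,yaw=None):
    p,Rm=tool();t=Rm.T@(np.array(target)-p)
    cy=np.arctan2(Rm[1,2],Rm[0,2]);tw=0 if yaw is None else -((yaw-cy+np.pi)%(2*np.pi)-np.pi)
    print('travel',t.round(4),'twist',round(tw,4),'from',p.round(4),'yaw',round(cy,4))
E
python3 - <<'E'
from h import *
P=cw('top',[(200,318),(540,260),(582,556),(243,605)],.075,165,100,5.7)
for p in P: print('plate',topl(p).round(4))
for p in cw('top',[(280,373),(390,355),(287,500),(420,483)],.084,165,100,5.7):print('off',topl(p).round(4))
print(topl([0.5092,-.1777,.1]),topl([.5902,-.1531,.1]))
go([.436,-.384,.16],-.24)
E
```

```text
plate [ 0.0873  0.1008 -0.    ]
plate [ 0.0883 -0.104  -0.    ]
plate [-0.0902 -0.099  -0.    ]
plate [-0.0855  0.1021 -0.    ]
off [0.0453 0.0585 0.009 ]
off [ 0.0451 -0.0071  0.009 ]
off [-0.0297  0.0662  0.009 ]
off [-0.0327 -0.0123  0.009 ]
[-0.0306442  -0.15324132  0.025     ] [ 0.05312244 -0.14102204  0.025     ]
travel [ 0.0618  0.2585 -0.129 ] twist -0.943 from [ 0.2456 -0.6013  0.2216] yaw -1.183
```

```bash
python3 -m pendant '[{"travel":[0.01,0.043,-0.0215],"twist":-0.157},{"travel":[0.02,0.086,-0.043],"twist":-0.314},{"travel":[0.03,0.129,-0.0645],"twist":-0.471},{"travel":[0.04,0.172,-0.086],"twist":-0.629},{"travel":[0.05,0.215,-0.1075],"twist":-0.786},{"travel":[0.062,0.2585,-0.129],"twist":-0.943},{"travel":[0.062,0.2585,-0.129],"twist":-0.943},{"travel":[0.062,0.2585,-0.129],"twist":-0.943}]' 1 40
python3 - <<'E'
from h import *
go([.436,-.384,.16],-.24)
im=save('wrist','w1.png');save('top','t1.png')
m=ctrl.camera_model('wrist');print(m)
E
```

```text
time: 1.1
position: [0.4355, -0.3844, 0.1594]
tool_rot: [0.19, 1.564, -0.188]
ft_force: [0.0, -0.2, -0.5]
grip_width: 1.001
travel [-0.0006  0.0005  0.0004] twist -0.0007 from [ 0.4355 -0.3844  0.1594] yaw -0.2407
{'K': array([[297.31863964,   0.        , 253.68774453],
       [  0.        , 297.31863964, 192.81202109],
       [  0.        ,   0.        ,   1.        ]]), 'T_tool_cam': array([[ 4.75615363e-04, -2.94453514e-01,  9.55665685e-01,
        -1.61218303e-01],
       [ 4.00699898e-04, -9.55665660e-01, -2.94453706e-01,
         8.22910866e-02],
       [ 9.99999807e-01,  5.22981848e-04, -3.36541777e-04,
        -5.55126548e-04],
       [ 0.00000000e+00,  0.00000000e+00,  0.00000000e+00,
         1.00000000e+00]])}
```

View pics/w1.png

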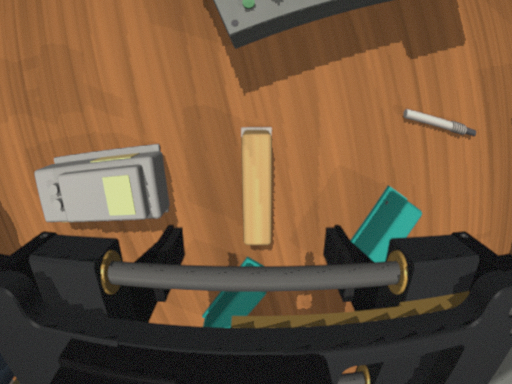

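The wrist view shows the beech block with its steel sole, top face from (243,136) to (270,244). That confirms the target. Turquoise blocks sit near it at (238,290) and (388,225), so I'll check clearance.

```bash
cat >> h.py <<'E'
def wr(pts,z,pose=None):
    p,Rm=pose or tool();m=ctrl.camera_model('wrist');K=m['K'];T=np.array(m['T_tool_cam']);out=[]
    for u,v in pts:
        a=np.array([u-K[0,2],v-K[1,2]]);r=np.linalg.norm(a);th=r/K[0,0];d=np.r_[np.sin(th)*a/max(r,1e-9),np.cos(th)]
        d=Rm@T[:3,:3]@d;c=p+Rm@T[:3,3];out.append(c+d*(z-c[2])/d[2])
    return np.array(out)
E
python3 - <<'E'
from h import *
crop('w1.png','w1c.png',190,110,430,340,3.3)
S=wr([(243,136),(270,135),(270,244),(246,244)],.054);print(S,S.mean(0))
d=S[0]+S[1]-S[2]-S[3];print(np.linalg.norm(d)/2,np.arctan2(-d[0],d[1]))
p,Rm=tool()
print('turq tool',((wr([(391,188),(421,212),(355,245)],.054)-p)@Rm).round(3),((wr([(247,259),(265,267)],.054)-p)@Rm).round(3))
E
```

```text
[[ 0.43763736 -0.33109599  0.054     ]
 [ 0.46140716 -0.33600511  0.054     ]
 [ 0.43712118 -0.44132881  0.054     ]
 [ 0.4137478  -0.43552371  0.054     ]] [ 0.43747837 -0.38598841  0.054     ]
0.10760638846234215 -0.22576367953387166
turq tool [[ 0.106  0.005  0.138]
 [ 0.106 -0.021  0.18 ]
 [ 0.106 -0.057  0.105]] [[ 0.106 -0.071 -0.007]
 [ 0.106 -0.081  0.011]]
```

View pics/w1c.png

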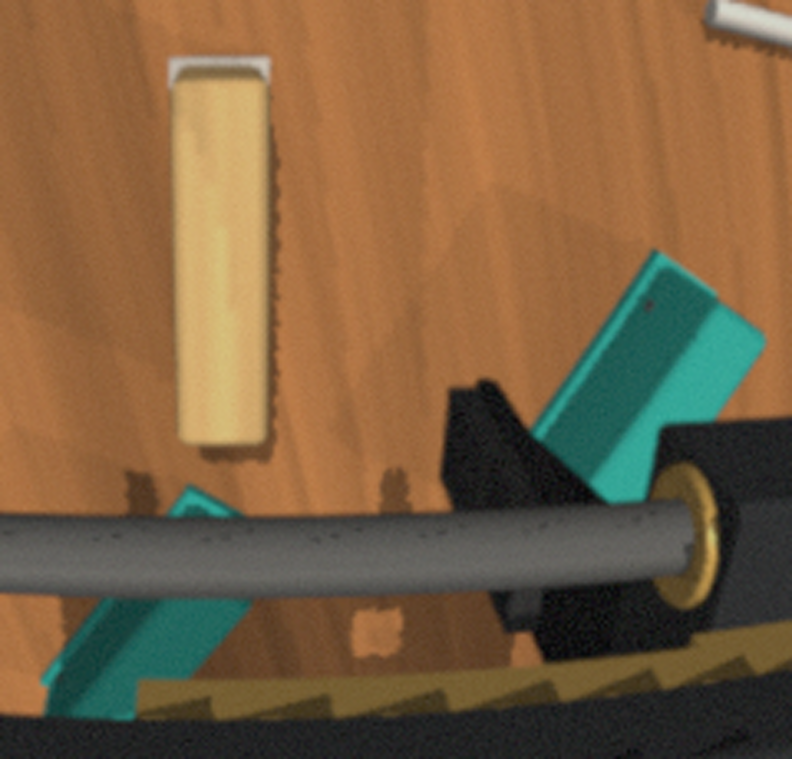

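```bash
python3 - <<'E'
from h import *
go([.437,-.385,.023],-.23)
E
python3 -m pendant '[{"travel":[0.045,0,0.001],"twist":-0.01},{"travel":[0.09,-0.001,0.001],"twist":-0.01},{"travel":[0.125,-0.001,0.001],"twist":-0.01},{"travel":[0.136,-0.001,0.001],"twist":-0.01},{"travel":[0.136,-0.001,0.001],"twist":-0.01}]' 1 40
python3 -m pendant '[{"travel":[0,0,0],"twist":0},{"travel":[0,0,0],"twist":0},{"travel":[0,0,0],"twist":0},{"travel":[0,0,0],"twist":0},{"travel":[0,0,0],"twist":0},{"travel":[0,0,0],"twist":0}]' -1 45
```

```text
travel [0.1368 0.0009 0.0021] twist -0.0129 from [ 0.4349 -0.3855  0.1598] yaw -0.2429
time: 1.82
position: [0.435, -0.3873, 0.0239]
tool_rot: [0.185, 1.565, -0.183]
ft_force: [0.8, -0.3, 0.3]
grip_width: 0.999
time: 2.58
position: [0.435, -0.3873, 0.0239]
tool_rot: [0.185, 1.565, -0.183]
ft_force: [0.3, -0.1, -0.5]
grip_width: 0.399
```

```bash
python3 -m pendant '[{"travel":[0,0,0],"twist":0},{"travel":[0,0,0],"twist":0},{"travel":[0,0,0],"twist":0},{"travel":[0,0,0],"twist":0}]' -1 45
```

```text
time: 3.08
position: [0.4352, -0.3873, 0.0239]
tool_rot: [0.185, 1.564, -0.183]
ft_force: [1.0, 0.6, 0.1]
grip_width: 0.319
```

```bash
python3 -m pendant '[{"travel":[-0.03,0,0],"twist":0},{"travel":[-0.08,0,0],"twist":0},{"travel":[-0.13,0,0],"twist":0},{"travel":[-0.17,0,0],"twist":0},{"travel":[-0.17,0,0],"twist":0}]' -1 45
python3 - <<'E'
from h import *
go(pl(.006,-.058,.08),EYAW-np.pi/2)
save('wrist','w2.png');save('side','s2.png')
E
```

```text
time: 3.7
position: [0.4366, -0.3886, 0.1971]
tool_rot: [0.182, 1.56, -0.186]
ft_force: [-0.3, 0.1, -1.7]
grip_width: 0.317
travel [0.0414 0.3241 0.0197] twist 1.1863 from [ 0.4366 -0.3886  0.1971] yaw -0.2345
```

View pics/w2.png

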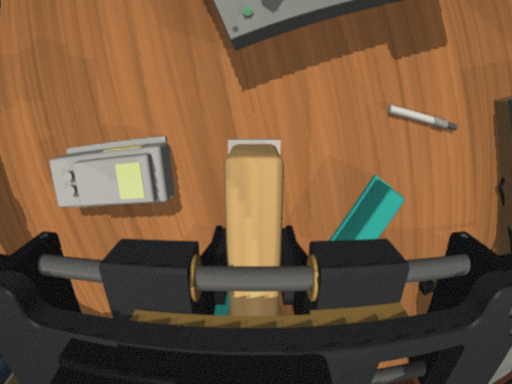

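The scraper is held squarely and lifted. Next I carry it over the plate's right end.

```bash
python3 -m pendant '[{"travel":[0,0.03,0.002],"twist":0.14},{"travel":[0,0.075,0.005],"twist":0.29},{"travel":[0,0.12,0.008],"twist":0.44},{"travel":[0,0.165,0.01],"twist":0.59},{"travel":[0,0.21,0.013],"twist":0.74},{"travel":[0,0.255,0.016],"twist":0.89},{"travel":[0,0.295,0.018],"twist":1.04},{"travel":[0,0.324,0.02],"twist":1.186},{"travel":[0,0.324,0.02],"twist":1.186},{"travel":[0,0.324,0.02],"twist":1.186}]' -1 45
python3 - <<'E'
from h import *
go(pl(.006,-.058,.026),EYAW-np.pi/2)
save('wrist','w3.png');save('top','t3.png');print(ctrl.get_state()['joint_positions'])
crop('t3.png','t3c.png',165,100,305,220,5.7)
E
```

```text
time: 5.05
position: [0.5279, -0.0773, 0.1911]
tool_rot: [1.096, 1.284, -1.101]
ft_force: [-0.8, -0.4, -3.1]
grip_width: 0.316
travel [0.0901 0.0038 0.0016] twist 0.0009 from [ 0.5279 -0.0773  0.1911] yaw -1.4199
[ 0.56778727  0.12693641 -0.50539844  1.76156423  0.06216479  1.2749
 -1.37458771]
```

View pics/w3.png

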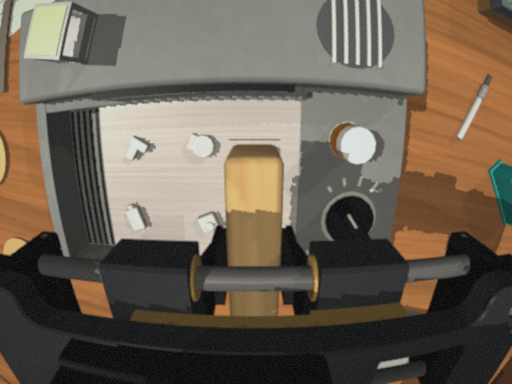

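View pics/t3c.png

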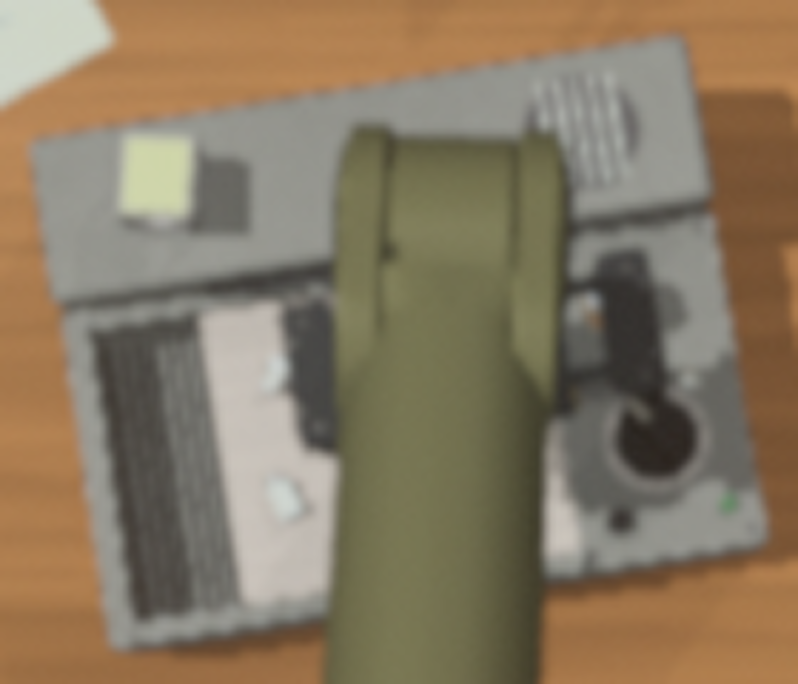

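```bash
python3 - <<'E'
from h import *
for q in wr([(137,147),(201,145),(136,216),(207,223)],.080):print('off',topl(q).round(4))
for q in wr([(201,133),(207,237),(136,232),(215,218),(137,135)],.080):print('ext',topl(q).round(4))
for q in wr([(112,110),(298,100)],.075):print('corner',topl(q).round(4))
q=wr([(228,140),(281,140),],.167);print('sole far end',[topl(a).round(4) for a in q])
E
```

```text
off [0.0461 0.0577 0.005 ]
off [ 0.0461 -0.0068  0.005 ]
off [-0.0261  0.0672  0.005 ]
off [-0.0325 -0.0089  0.005 ]
ext [ 0.0574 -0.0071  0.005 ]
ext [-0.0482 -0.0079  0.005 ]
ext [-0.0446  0.0701  0.005 ]
ext [-0.027  -0.0173  0.005 ]
ext [0.0579 0.0568 0.005 ]
corner [0.0843 0.0853 0.    ]
corner [ 0.0878 -0.0969  0.    ]
sole far end [array([ 0.0615, -0.0401,  0.092 ]), array([ 0.0615, -0.0734,  0.092 ])]
```

```bash
python3 -m pendant '[{"travel":[0.03,0.003,0.001],"twist":0},{"travel":[0.06,0.003,0.001],"twist":0},{"travel":[0.08,0.003,0.001],"twist":0},{"travel":[0.087,0.003,0.001],"twist":0},{"travel":[0.087,0.003,0.001],"twist":0}]' -1 45
python3 -m pendant '[{"travel":[0.001,0,0],"twist":0},{"travel":[0.002,0,0],"twist":0},{"travel":[0.003,0,0],"twist":0},{"travel":[0.003,0,0],"twist":0}]' -1 45
python3 -c "
from h import *
go(pl(.005,-.058,.026),EYAW-np.pi/2)"
```

```text
time: 5.78
position: [0.5307, -0.079, 0.1048]
tool_rot: [1.099, 1.282, -1.102]
ft_force: [1.5, -0.1, -2.7]
grip_width: 0.318
time: 6.28
position: [0.5307, -0.0789, 0.1019]
tool_rot: [1.099, 1.282, -1.102]
ft_force: [0.0, 0.1, -2.1]
grip_width: 0.317
travel [ 0.0009 -0.0004 -0.0008] twist -0.002 from [ 0.5307 -0.0789  0.1019] yaw -1.4228
```

```bash
python3 -m pendant '[{"travel":[0.001,0,0],"twist":0},{"travel":[0.002,0,0],"twist":0},{"travel":[0.002,0,0],"twist":0}]' -1 45
python3 -c "
from h import *
save('side','s4.png');crop('s4.png','s4c.png',190,140,350,260,5)
go(pl(.005,-.058,.026),EYAW-np.pi/2)"
```

```text
time: 6.65
position: [0.5306, -0.0789, 0.0997]
tool_rot: [1.098, 1.282, -1.102]
ft_force: [0.4, 0.1, -2.3]
grip_width: 0.316
travel [-0.0012 -0.0003 -0.0008] twist -0.0019 from [ 0.5306 -0.0789  0.0998] yaw -1.4227
```

View pics/s4c.png

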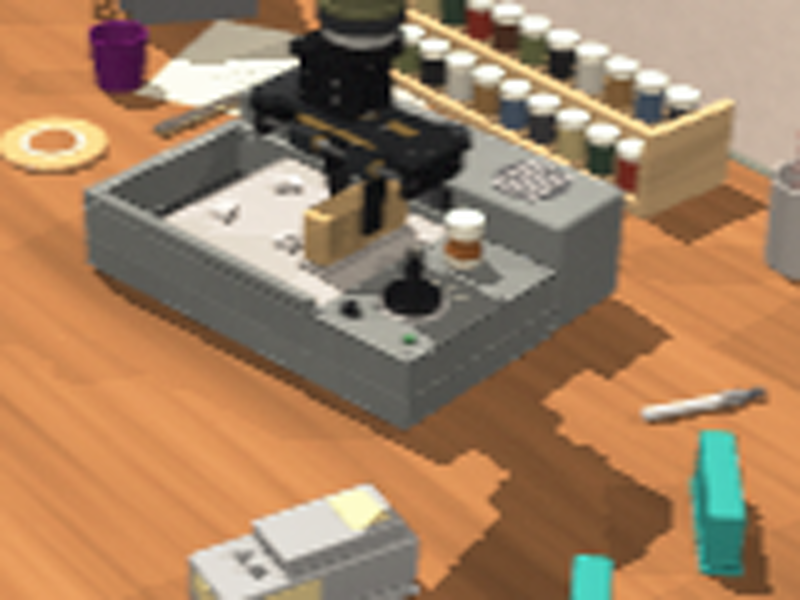

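```bash
python3 -m pendant '[{"travel":[0,0,-0.006],"twist":0},{"travel":[0,0,-0.016],"twist":0},{"travel":[0,0,-0.026],"twist":0},{"travel":[0,0,-0.036],"twist":0},{"travel":[0,0,-0.046],"twist":0},{"travel":[0,0,-0.056],"twist":0},{"travel":[0,0,-0.066],"twist":0},{"travel":[0,0,-0.076],"twist":0},{"travel":[0,0,-0.082],"twist":0},{"travel":[0,0,-0.082],"twist":0}]' -1 45
python3 -c "
from h import *
save('wrist','w5.png')
go(pl(.005,.098,.0245),EYAW-np.pi/2)"
```

```text
time: 7.95
position: [0.5185, 0.0027, 0.1001]
tool_rot: [1.098, 1.282, -1.102]
ft_force: [-0.5, -1.0, -3.5]
grip_width: 0.318
travel [ 0.0008 -0.0006 -0.0748] twist -0.0017 from [0.5186 0.0022 0.1001] yaw -1.4225
```

View pics/w5.png

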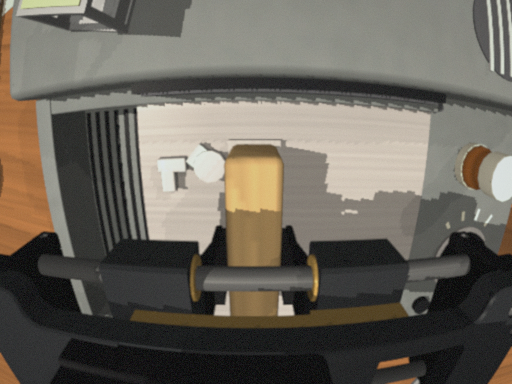

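Partway along, the stub at (207,163) px rides ahead of the sole with the L at (172,172) before it. I'll carry on to the trap edge.

```bash
python3 -m pendant '[{"travel":[0,0,-0.006],"twist":0},{"travel":[0,0,-0.014],"twist":0},{"travel":[0,0,-0.022],"twist":0},{"travel":[0,0,-0.03],"twist":0},{"travel":[0,0,-0.038],"twist":0},{"travel":[0,0,-0.046],"twist":0},{"travel":[0,0,-0.054],"twist":0},{"travel":[0,0,-0.062],"twist":0},{"travel":[0,0,-0.07],"twist":0},{"travel":[0,0,-0.077],"twist":0}]' -1 45
python3 -m pendant '[{"travel":[0,0,-0.002],"twist":0},{"travel":[0,0,-0.002],"twist":0},{"travel":[0,0,-0.002],"twist":0}]' -1 45
python3 -c "
from h import *
save('wrist','w6.png');save('top','t6.png');save('side','s6.png');crop('s6.png','s6c.png',190,140,350,260,5)
go(pl(.005,.105,.0245),EYAW-np.pi/2)"
```

```text
time: 9.25
position: [0.5071, 0.0789, 0.1003]
tool_rot: [1.098, 1.282, -1.102]
ft_force: [0.2, -0.0, -2.0]
grip_width: 0.321
time: 9.62
position: [0.5069, 0.0805, 0.1003]
tool_rot: [1.098, 1.281, -1.102]
ft_force: [-0.1, -0.2, -2.1]
grip_width: 0.317
travel [ 0.0008 -0.0006 -0.0025] twist -0.002 from [0.5069 0.0806 0.1003] yaw -1.4228
```

View pics/w6.png

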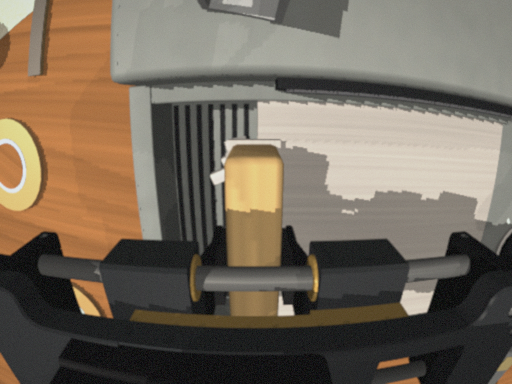

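View pics/s6c.png

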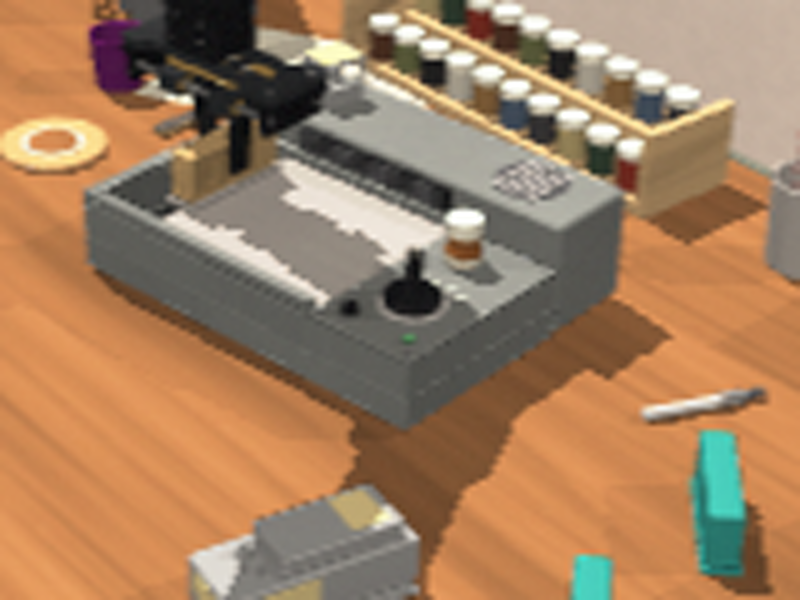

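The plate behind the scraper looks clear in the side view. I'll lift and look into the trap.

```bash
python3 -m pendant '[{"travel":[-0.03,0,0],"twist":0},{"travel":[-0.07,0,0],"twist":0},{"travel":[-0.1,0,0.04],"twist":0},{"travel":[-0.1,0,0.09],"twist":0},{"travel":[-0.1,0,0.09],"twist":0}]' -1 45
python3 -c "
from h import *
save('wrist','w7.png');save('top','t7.png');crop('t7.png','t7c.png',165,100,305,220,5.7)
go([.437,-.385,.2],-.23)
for i in [1]: pass"
```

```text
time: 10.4
position: [0.5211, -0.0145, 0.2001]
tool_rot: [1.103, 1.276, -1.11]
ft_force: [0.1, 0.3, -3.1]
grip_width: 0.317
travel [-0.0007 -0.1373  0.3597] twist -1.1947 from [ 0.5205 -0.0091  0.1997] yaw -1.4247
```

View pics/w7.png

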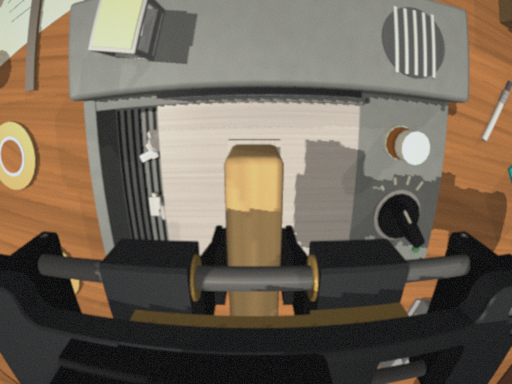

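View pics/t7c.png

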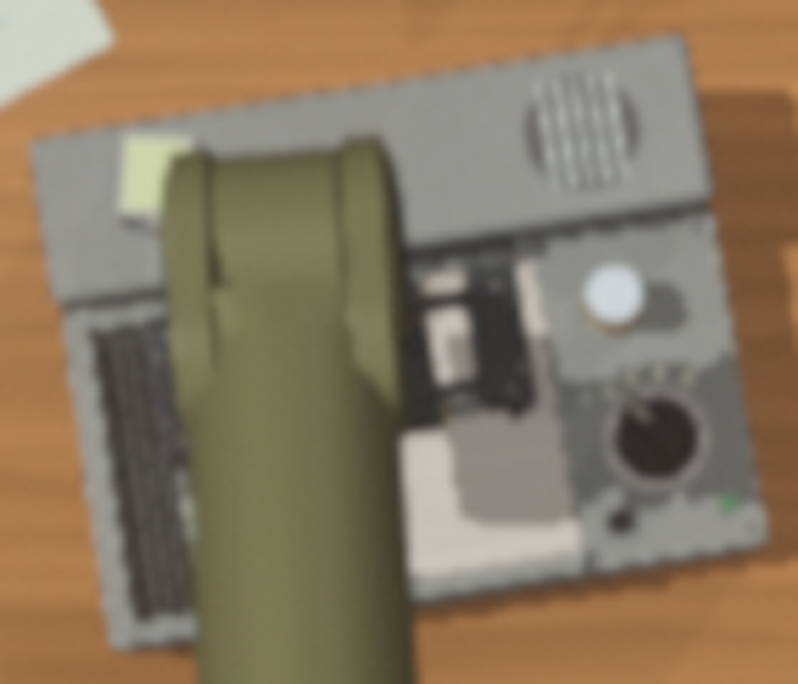

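```bash
python3 -m pendant '[{"travel":[0,-0.012,0.03],"twist":-0.08},{"travel":[0,-0.028,0.074],"twist":-0.22},{"travel":[0,-0.045,0.118],"twist":-0.38},{"travel":[0,-0.062,0.162],"twist":-0.54},{"travel":[0,-0.079,0.206],"twist":-0.7},{"travel":[0,-0.096,0.25],"twist":-0.86},{"travel":[0,-0.113,0.294],"twist":-1.02},{"travel":[0,-0.13,0.335],"twist":-1.13},{"travel":[0,-0.137,0.36],"twist":-1.195},{"travel":[0,-0.137,0.36],"twist":-1.195}]' -1 45
python3 -c "
from h import *
save('top','t8.png');crop('t8.png','t8c.png',165,100,305,220,5.7);save('wrist','w8.png')
go([.435,-.387,.025],-.23)"
```

```text
time: 11.75
position: [0.4369, -0.3863, 0.1985]
tool_rot: [0.184, 1.571, -0.18]
ft_force: [-0.3, 0.6, -2.8]
grip_width: 0.317
travel [ 0.1738 -0.0049 -0.0011] twist 0.0018 from [ 0.4383 -0.3833  0.1988] yaw -0.2282
```

View pics/t8c.png

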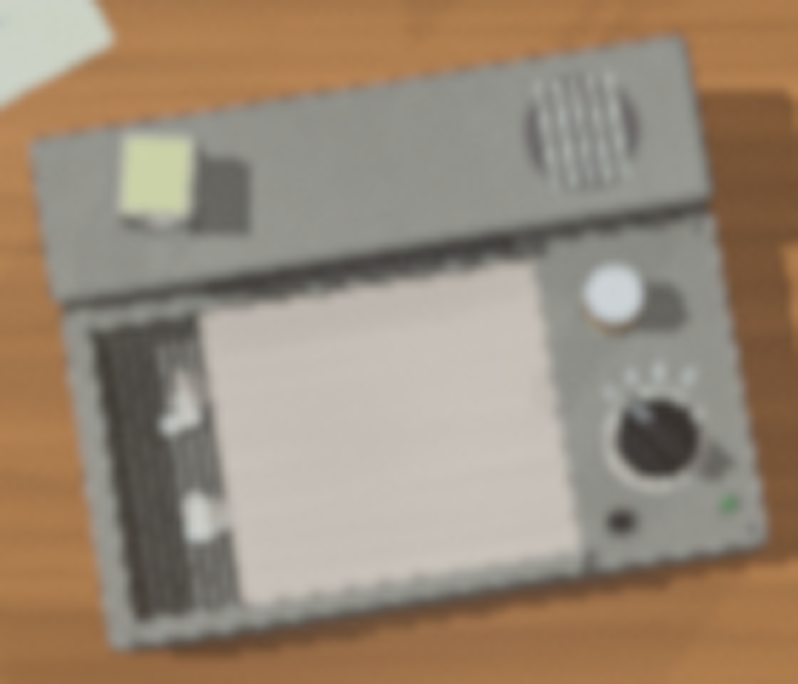

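View pics/w8.png

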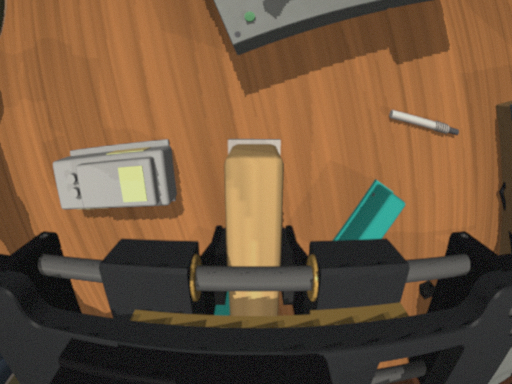

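The plate is empty, and the offcuts lie in the trap in two clumps at (180,400) and (203,515) in the crop. I'll set the scraper down at its old spot.

```bash
python3 -m pendant '[{"travel":[0.04,-0.005,-0.001],"twist":0},{"travel":[0.09,-0.005,-0.001],"twist":0},{"travel":[0.135,-0.005,-0.001],"twist":0},{"travel":[0.16,-0.005,-0.001],"twist":0},{"travel":[0.171,-0.005,-0.001],"twist":0},{"travel":[0.171,-0.005,-0.001],"twist":0}]' -1 45
python3 -m pendant '[{"travel":[0.001,0,0],"twist":0},{"travel":[0.002,0,0],"twist":0},{"travel":[0.003,0,0],"twist":0},{"travel":[0.003,0,0],"twist":0}]' -1 45
```

```text
time: 12.6
position: [0.4358, -0.386, 0.0279]
tool_rot: [0.182, 1.571, -0.175]
ft_force: [0.5, 0.1, -2.2]
grip_width: 0.314
time: 13.1
position: [0.4357, -0.3861, 0.025]
tool_rot: [0.182, 1.57, -0.175]
ft_force: [-0.0, 0.9, -1.8]
grip_width: 0.314
```

```bash
python3 -m pendant '[{"travel":[0.0008,0,0],"twist":0},{"travel":[0.0012,0,0],"twist":0},{"travel":[0.0012,0,0],"twist":0}]' -1 45
```

```text
time: 13.48
position: [0.4357, -0.3861, 0.024]
tool_rot: [0.182, 1.57, -0.175]
ft_force: [-1.1, 2.2, -0.1]
grip_width: 0.318
```

```bash
python3 -m pendant '[{"travel":[0,0,0],"twist":0},{"travel":[0,0,0],"twist":0},{"travel":[0,0,0],"twist":0},{"travel":[0,0,0],"twist":0},{"travel":[0,0,0],"twist":0},{"travel":[0,0,0],"twist":0},{"travel":[0,0,0],"twist":0}]' 1 45
python3 -m pendant '[{"travel":[-0.04,0,0],"twist":0},{"travel":[-0.09,0,0],"twist":0},{"travel":[-0.14,0,0],"twist":0},{"travel":[-0.175,0,0],"twist":0},{"travel":[-0.175,0,0],"twist":0}]' 1 45
python3 -c "
from h import *
save('wrist','w9.png')
d=[.5092,-.1777,.0]
go([.5092,-.1777,.2],EYAW+.63-np.pi/2)"
```

```text
time: 14.35
position: [0.4357, -0.3861, 0.024]
tool_rot: [0.182, 1.57, -0.175]
ft_force: [0.7, 0.3, -0.7]
grip_width: 0.975
time: 14.98
position: [0.4385, -0.3883, 0.2027]
tool_rot: [0.178, 1.565, -0.178]
ft_force: [-0.4, 0.1, -0.1]
grip_width: 0.999
travel [0.0006 0.2205 0.0227] twist 0.5639 from [ 0.4375 -0.3875  0.2003] yaw -0.2269
```

View pics/w9.png

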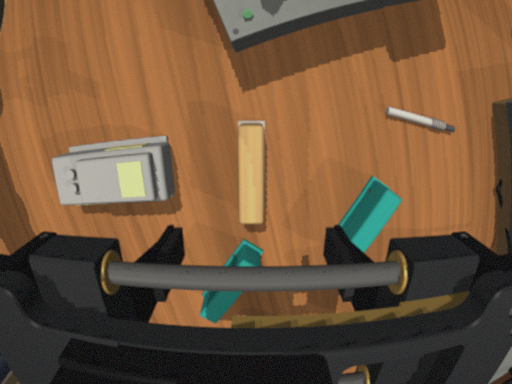

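The scraper stands upright and free at (252,172) px. On to the dial, pausing short of it to look.

```bash
python3 -m pendant '[{"travel":[0,0.03,0.003],"twist":0.1},{"travel":[0,0.07,0.007],"twist":0.24},{"travel":[0,0.11,0.012],"twist":0.38},{"travel":[0,0.14,0.017],"twist":0.5},{"travel":[0,0.16,0.02],"twist":0.564},{"travel":[0,0.16,0.02],"twist":0.564},{"travel":[0,0.16,0.02],"twist":0.564}]' 0.2 45
python3 -c "
from h import *
save('wrist','w10.png');crop('w10.png','w10c.png',130,60,400,290,2.9)
go([.5092,-.1777,.2],EYAW+.63-np.pi/2)"
```

```text
time: 15.9
position: [0.4919, -0.2372, 0.1995]
tool_rot: [0.619, 1.488, -0.619]
ft_force: [-0.6, -0.2, -0.3]
grip_width: 0.603
travel [-0.0002  0.0543 -0.0305] twist -0.0013 from [ 0.492  -0.2375  0.1997] yaw -0.7921
```

View pics/w10c.png

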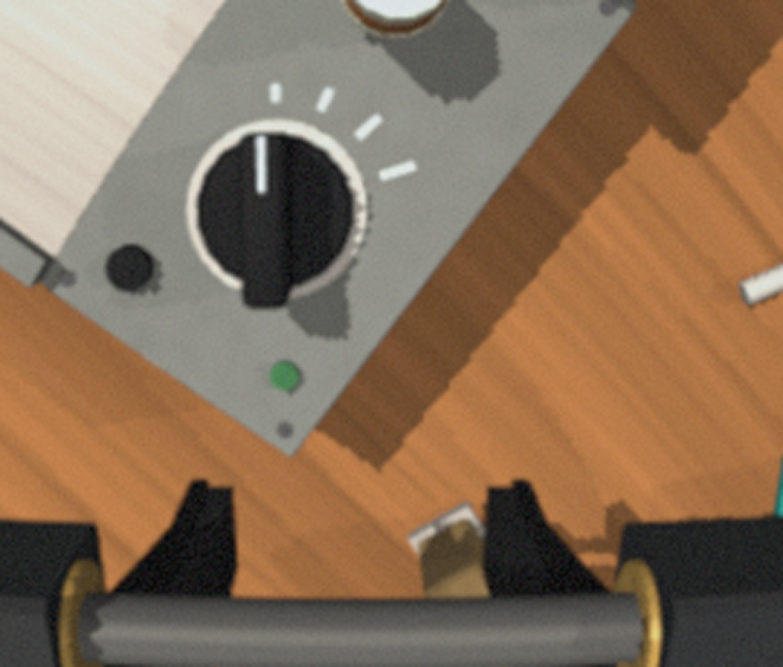

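```bash
python3 -c "
from h import *
f=lambda x,y:((x+.5)/2.9-.5+130,(y+.5)/2.9-.5+60)
c=wr([f(277,207)],.077)[0];print(c,topl(c))
b=wr([f(262,133),f(262,192),f(267,283)],.116);print(b)
d=b[0]-b[2];print(np.linalg.norm(d),np.arctan2(d[1],d[0]),(b[0]+b[2])/2);print(EYAW+.63)
j=wr([f(395,15)],.075);print(j)
"
```

```text
[ 0.51115126 -0.1776065   0.077     ] [-0.02870087 -0.15344046  0.002     ]
[[ 0.52886501 -0.16015276  0.116     ]
 [ 0.51669156 -0.17183163  0.116     ]
 [ 0.49851799 -0.19104871  0.116     ]]
0.04330706037026636 0.7943610801782278 [ 0.5136915  -0.17560074  0.116     ]
0.78
[[ 0.58360171 -0.16041019  0.075     ]]
```

```bash
python3 -c "
from h import *
go([.511,-.1773,.092],EYAW+.63-np.pi/2)"
python3 -m pendant '[{"travel":[0,0.03,-0.012],"twist":0},{"travel":[0,0.055,-0.029],"twist":0},{"travel":[0.04,0.0555,-0.029],"twist":0},{"travel":[0.08,0.0555,-0.029],"twist":0},{"travel":[0.1,0.0555,-0.029],"twist":0},{"travel":[0.107,0.0555,-0.029],"twist":0},{"travel":[0.107,0.0555,-0.029],"twist":0}]' 0.2 20
python3 -c "
from h import *
go([.511,-.1773,.092],EYAW+.63-np.pi/2)
save('wrist','w11.png');save('side','s11.png');crop('s11.png','s11c.png',230,140,330,215,7)"
```

```text
travel [ 0.1078  0.0561 -0.0288] twist -0.0013 from [ 0.492  -0.2375  0.1997] yaw -0.7921
time: 16.82
position: [0.5103, -0.1783, 0.0928]
tool_rot: [0.621, 1.487, -0.62]
ft_force: [-0.4, -0.3, -0.3]
grip_width: 0.6
travel [ 0.0008  0.0012 -0.0002] twist -0.0022 from [ 0.5103 -0.1783  0.0928] yaw -0.793
```

View pics/w11.png

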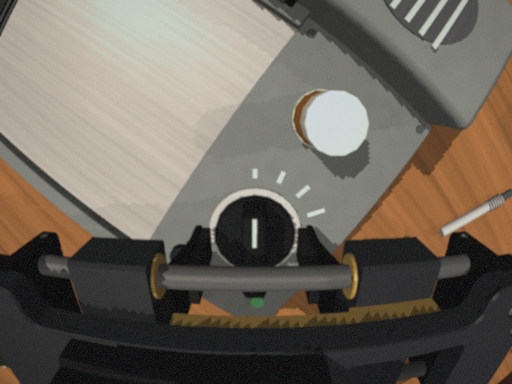

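View pics/s11c.png

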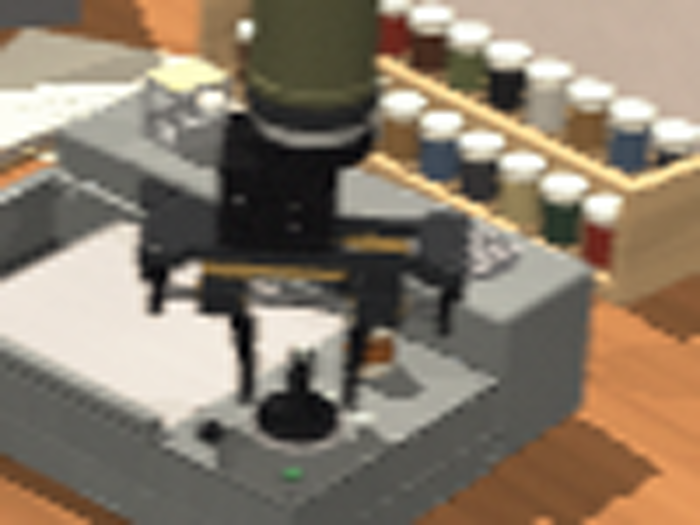

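The bar's pointer line is at (255,235) px, on the jaws' mid-plane (about 254), with the fingers either side of the bar. I close gently first.

```bash
python3 -m pendant '[{"travel":[0,0.001,0],"twist":0},{"travel":[0,0.001,0],"twist":0},{"travel":[0,0.001,0],"twist":0},{"travel":[0,0.001,0],"twist":0},{"travel":[0,0.001,0],"twist":0},{"travel":[0,0.001,0],"twist":0},{"travel":[0,0.001,0],"twist":0}]' -1 15
python3 -c "
from h import *
s=ctrl.get_state();p,Rm=tool();print((Rm.T@np.array(s['ft_force'])).round(2),np.round(s['torque'],3),s['joint_positions'])"
```

```text
time: 17.8
position: [0.5119, -0.1774, 0.0939]
tool_rot: [0.62, 1.485, -0.619]
ft_force: [-0.9, -0.4, 1.0]
grip_width: 0.16
[-0.98 -0.88 -0.38] [-0.035  0.006  0.015] [ 0.64418935  0.22335181 -0.39956695  1.8580713   0.09618329  1.08389007
 -0.58456037]
```

```bash
python3 -m pendant '[{"travel":[0,0,0],"twist":0},{"travel":[0,0,0],"twist":0},{"travel":[0,0,0],"twist":0.1},{"travel":[0,0,0],"twist":0.2},{"travel":[0,0,0],"twist":0.3},{"travel":[0,0,0],"twist":0.42},{"travel":[0,0,0],"twist":0.42}]' -1 58
python3 -c "
from h import *
s=ctrl.get_state();p,Rm=tool();print((Rm.T@np.array(s['ft_force'])).round(2),np.round(s['torque'],3));go([.511,-.1773,.092],EYAW+.63-1.28-np.pi/2)"
```

```text
time: 18.68
position: [0.5123, -0.1781, 0.0939]
tool_rot: [0.941, 1.362, -0.942]
ft_force: [1.3, -2.2, -1.6]
grip_width: 0.15
[1.57 0.41 2.54] [-0.478 -0.414 -0.017]
travel [ 0.0019 -0.0009 -0.0012] twist 0.8593 from [ 0.5123 -0.1781  0.0939] yaw -1.2115
```

```bash
python3 -m pendant '[{"travel":[0,0,0],"twist":0.11},{"travel":[0,0,0],"twist":0.22},{"travel":[0,0,0],"twist":0.33},{"travel":[0,0,0],"twist":0.42},{"travel":[0,0,0],"twist":0.42}]' -1 58
python3 -c "
from h import *
s=ctrl.get_state();p,Rm=tool();print((Rm.T@np.array(s['ft_force'])).round(2),np.round(s['torque'],3));go([.511,-.1773,.092],EYAW+.63-1.28-np.pi/2)"
```

```text
time: 19.3
position: [0.5123, -0.1789, 0.0939]
tool_rot: [1.251, 1.183, -1.254]
ft_force: [0.7, -2.7, -1.3]
grip_width: 0.152
[1.26 0.85 2.68] [-0.559 -0.296 -0.073]
travel [ 0.0019 -0.0014 -0.0015] twist 0.4417 from [ 0.5123 -0.1789  0.0939] yaw -1.6291
```

```bash
python3 -m pendant '[{"travel":[0,0,0],"twist":0.1},{"travel":[0,0,0],"twist":0.2},{"travel":[0,0,0],"twist":0.3},{"travel":[0,0,0],"twist":0.38},{"travel":[0,0,0],"twist":0.44},{"travel":[0,0,0],"twist":0.44},{"travel":[0,0,0],"twist":0.44}]' -1 58
python3 -c "
from h import *
s=ctrl.get_state();p,Rm=tool();print((Rm.T@np.array(s['ft_force'])).round(2),(Rm.T@np.array(s['torque'])).round(3));go([.511,-.1773,.092],EYAW+.63-1.28-np.pi/2)
save('wrist','w12.png');crop('w12.png','w12c.png',130,60,400,290,2.9)"
```

```text
time: 20.18
position: [0.5121, -0.1796, 0.0939]
tool_rot: [1.562, 0.934, -1.567]
ft_force: [0.2, -3.4, -0.5]
grip_width: 0.154
[0.5  1.83 2.86] [-0.332 -0.834  0.462]
travel [ 0.0019 -0.0021 -0.0015] twist 0.0041 from [ 0.5121 -0.1796  0.0939] yaw -2.0667
```

View pics/w12c.png

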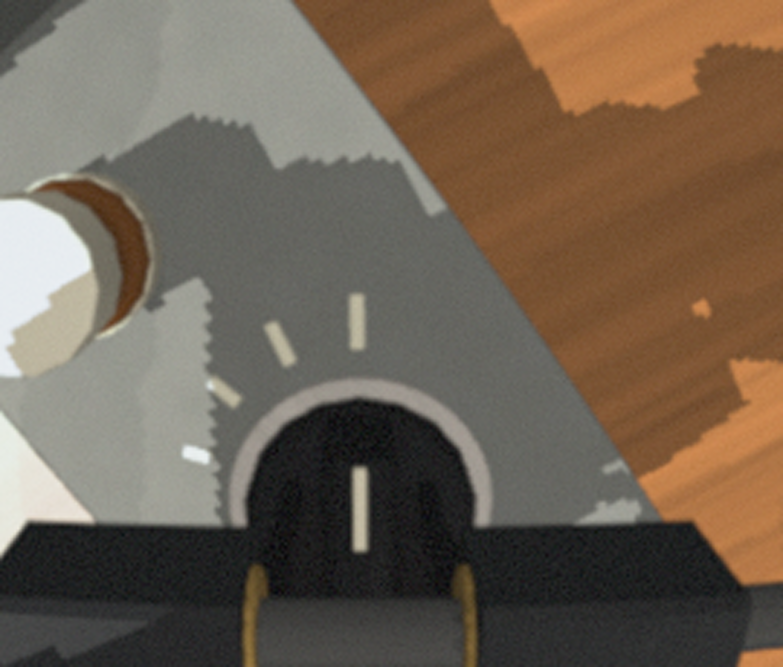

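```bash
python3 -m pendant '[{"travel":[0,0,0],"twist":0.012},{"travel":[0,0,0],"twist":0.012},{"travel":[0,0,0],"twist":0.012}]' -1 58
python3 -c "
from h import *
s=ctrl.get_state();p,Rm=tool();print((Rm.T@np.array(s['ft_force'])).round(2),(Rm.T@np.array(s['torque'])).round(3));go([.511,-.1773,.092],EYAW+.63-1.28-np.pi/2)
print(s['joint_positions'])
save('top','t13.png');crop('t13.png','t13c.png',165,100,445,260,2.8);save('side','s13.png')"
```

```text
time: 20.6
position: [0.5122, -0.1796, 0.0939]
tool_rot: [1.571, 0.925, -1.576]
ft_force: [0.4, -2.9, -1.5]
grip_width: 0.156
[1.55 1.76 2.3 ] [-0.264 -0.66   0.393]
travel [ 0.0019 -0.0021 -0.0015] twist -0.0082 from [ 0.5122 -0.1796  0.0939] yaw -2.079
[ 0.52118213  0.21147947 -0.25957664  1.8619638   0.06266504  1.07868188
 -1.84169867]
```

View pics/t13c.png

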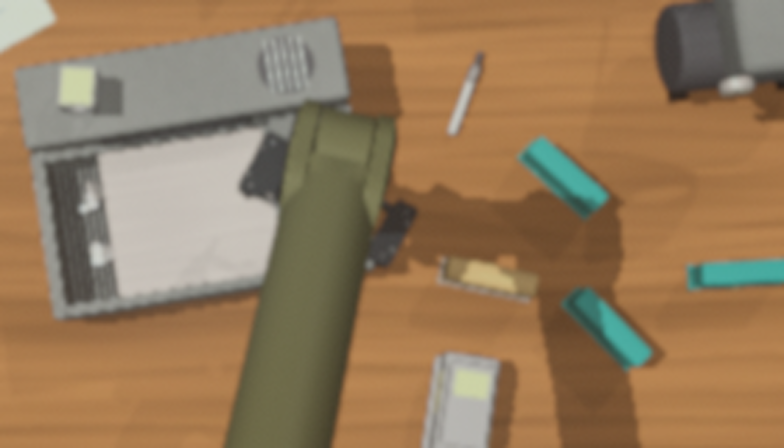

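View pics/s13.png

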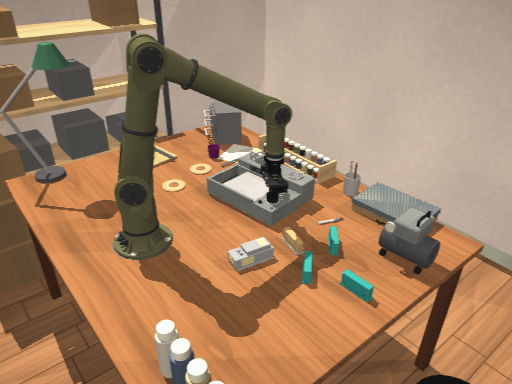

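```bash
python3 -m pendant '[{"travel":[0,0,0],"twist":0.012},{"travel":[0,0,0],"twist":0.012},{"travel":[0,0,0],"twist":0.012},{"travel":[0,0,0],"twist":0.012}]' -1 58
python3 -c "
from h import *
s=ctrl.get_state();p,Rm=tool();print((Rm.T@np.array(s['ft_force'])).round(2),(Rm.T@np.array(s['torque'])).round(3));go([.511,-.1773,.092],EYAW+.63-1.28-np.pi/2)
for i in range(3):
  ctrl.get_image('top');s=ctrl.get_state();print((Rm.T@np.array(s['torque'])).round(3))
save('wrist','w14.png');crop('w14.png','w14c.png',190,150,320,260,6)"
```

```text
time: 21.2
position: [0.5121, -0.1796, 0.0939]
tool_rot: [1.579, 0.918, -1.584]
ft_force: [-0.0, -2.8, -0.5]
grip_width: 0.158
[0.45 1.38 2.42] [-0.276 -0.686  0.377]
travel [ 0.0019 -0.0021 -0.0015] twist -0.0203 from [ 0.5121 -0.1796  0.0939] yaw -2.0911
[-0.289 -0.712  0.392]
[-0.317 -0.709  0.359]
[-0.295 -0.748  0.42 ]
```

View pics/w14c.png

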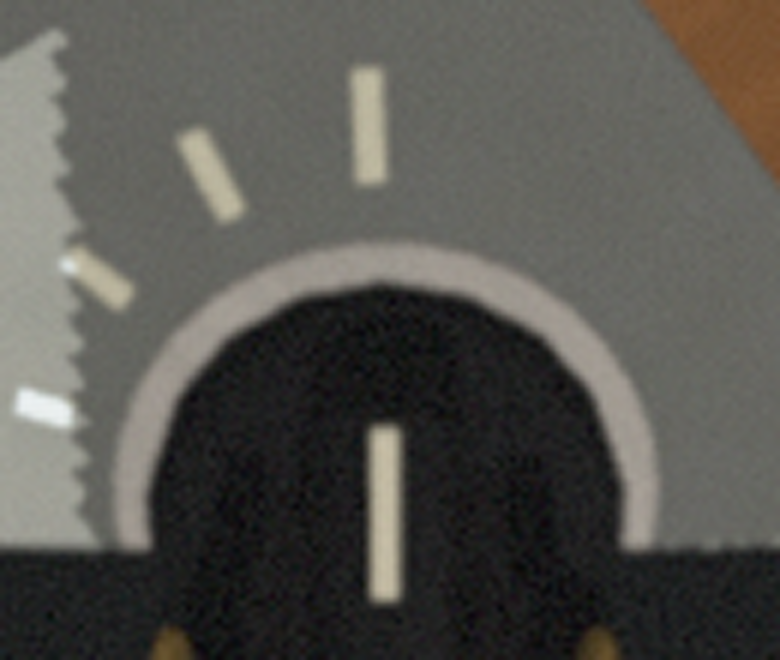

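The pointer, at (385,510) in the crop, is vertical. The boost mark at (368,125) leans about 0.03 rad the other way, so the dial is just past 1.26. The steady 0.3 N m load fits the boost band. I'm handing it in.

```bash
python3 -c "
from h import *
print(ctrl.close_job());print(ctrl.get_state()['time'])"
```

```text
the job is handed in; nothing more can be done
None
the job is handed in; nothing more can be done
```

I swept all four offcuts into the trap with one pass of the beech scraper, set the scraper back where it had stood, and let it go. I then turned the dial past both clicks into boost and handed in at about 21.5 s, still gripping it there.

- **Plate and trap:** the pictures show the plate empty and the offcuts in the trap in two clumps. I did not separate the four pieces one by one. The fingertips stayed about 25 mm above the plate, above the 9–11 mm offcuts.
- **Scraper:** it stands upright and free on the bench in the wrist view after release.
- **Dial:** the wrist turned about 1.29–1.30 rad. The pointer lies about 0.03 rad past the boost mark, and the spring load read a steady 0.28–0.32 N m, as expected there.
- **Bystanders:** those in view looked untouched, turquoise blocks included. The jar was last seen just before the final turn and looked in place; the arm hides it in the last top view.
- **Disagreements:** the camera estimates of the dial's centre differed by about 2–5 mm. The highest wrist force I read was about 4 N. No check failed.

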